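Snap the electrode canister into its bench rack

TASK

Put the orange electrode canister away: lay it across the two spring clips of the blue bench rack and push it down until it snaps past both pairs of jaws and rests fully home, then stop pushing - do not ram or lean on it once it is home - and let go. Leave the hammer, the wire brush, the spray can and the red magnet block where they are.

Things in the scene. Friction and masses are not known exactly. Their poses are not given: they have to be found in the camera images.
- canister: Loose orange canister, 190 mm long, 0.24 to 0.4 kg, lying on the bench. Round barrel 36 mm in diameter, 134 mm long (two white bands), and at each end a black hexagonal cap 28 mm long, 44 mm across flats, on which it rests without rolling. Origin at its middle on its axis, 22 mm above the bench as it lies. y = along the barrel, z = up at the start. Either end may point either way.
- rack: Fixed blue steel plate, 110 x 210 x 12 mm, flat on the bench, carrying two spring clips. Origin: centre of its underside. y = along its length and along the clipped canister; z up. Clips at y = -48 and +48 mm, each 16 mm wide along y, 80 mm free between them for fingers. Each is a pair of bright steel jaws facing each other across x; they grip the barrel, between the black caps.
- clip_mouth (a point): Centre of the rack at the height of the jaws' flared tops, 79 mm above the bench; axes as the rack's. Each clip's mouth is about 45 mm wide here and narrows to rounded lips 19 mm apart 62 mm above the bench. The jaws spread when the barrel is pushed straight down between them and spring back over it.
- clip_seat (a point): Where the canister's middle lies when fully home: midway between the clips, 45 mm above the bench. Axes as the rack's, y along the clipped canister. The barrel meets the jaws with its axis about 77 mm above the bench; the push for both clips grows to a peak of about 14 N (weight included) near 71 mm and falls away; below 56 mm the jaws draw the barrel home by themselves.
- saddle: The two black rubber saddles the barrel rests on when home, one in each clip of the rack: 30 x 18 mm each, tops 28 mm above the bench. They give about 1 mm for every 12 N, 6 mm at most. Origin at the rack's centre, 12 mm above the bench, axes as the rack's.
- hammer: Bystander: loose hammer with wooden handle, 240 mm long, about 26 mm high, lying on the far side of the bench. Origin at mid-length on the bench, handle towards its -x.
- brush: Bystander: loose wire brush, 200 mm long, about 20 mm high, lying on the far side of the bench. Origin at mid-length on the bench, handle towards its -x.
- spray: Bystander: standing spray can with yellow label, 60 mm in diameter, 150 mm tall. Origin at the centre of its underside.
- block: Bystander: red holding-magnet block, 90 x 45 x 25 mm, lying on the bench near the robot. Origin at the centre of its underside.
Not all that is in view belongs to the job. Several things look just like the canister: the one meant starts farthest to the robot's left. Of the things shaped like the rack, the blue one is meant.

How it is judged:
At the end, for the whole second after the job is handed in: Canister snapped into both clips, at rest: within 4 mm of the seat in height, 6 mm across, 15 mm along the rack, in line within 0.08 rad; hammer, brush, can and block within 30 mm of where they began (z of canister in the frame of clip_seat between -0.004 and 0.004 m and x of canister in the frame of clip_seat between -0.006 and 0.006 m and y of canister in the frame of clip_seat between -0.015 and 0.015 m and angle between the y axis of canister and the y axis of clip_seat, either way round below 0.08 rad and linear speed of canister below 0.02 m/s and distance of each of hammer, brush, spray, block from where it was at the start of the episode below 0.03 m); the robot touches nothing.
It fails at once if the canister is rammed or leaned on: pressed on the saddles with more than 60 N (contact force between canister and saddle above 60 N).
It fails at once if the hammer is knocked over or moved by more than 50 mm (distance of hammer from where it was at the start of the episode above 0.05 m).
It fails at once if the brush is knocked over or moved by more than 50 mm (distance of brush from where it was at the start of the episode above 0.05 m).
It fails at once if the spray is knocked over or moved by more than 50 mm (distance of spray from where it was at the start of the episode above 0.05 m or angle between spray's own z axis and vertical above 0.5 rad).
It fails at once if the block is knocked over or moved by more than 50 mm (distance of block from where it was at the start of the episode above 0.05 m).
It also fails if it takes over 42 s, if anything falls off the work surface, if the arm or the gripper's body presses on something with over 40 N, if the wrist force passes 120 N, or if a joint passes its speed limit or range.

ROBOT

A 6-joint arm with a two-finger parallel gripper is mounted at the origin on the work surface. World frame = base frame: x ahead of the robot, y to its left, z up, the work surface at z = 0. Lengths are in m, angles in rad, forces in N, time in s.
With the tool pointing down it reaches from about 0.25 to 0.725 m from the base axis. Payload 4 kg.
Tool frame: the origin (TCP) lies on the centre line of the jaws, within the pads' length; the fingertips stand 14 mm ahead of it and the grasp point (between the pads) lies 5 mm behind it; z points along the fingers, x is the direction in which the jaws open and shut, and the axes are right-handed (so a half turn about z gives the same grasp; the last joint's range is limited). The gripper opens to 85 mm and grips with 20 to 120 N. Pads are 22 mm wide; open, the fingers measure 114 mm over their backs; the gripper's body (76 mm by 85 mm) begins 54 mm behind the grasp point. The pads swing forward as they close: fully open they stand 13 mm farther back than shut.
Start: joints at [-1.206, 0.241, 0.005, 1.335, 0, 1.571], TCP at [0.178, -0.467, 0.245] pointing down, gripper open.
Joint ranges: [-2.72, 2.72], [-1.05, 1.87], [-1.09, 1.28], [-1.99, 2.15], [-1.42, 1.44], [-3.14, 3.14]. Speed limits (rad/s): [2.79, 2.79, 3.14, 3.14, 3.14, 3.14].

INTERFACE

Orientations are given as a unit quaternion [x, y, z, w].
In Python, from workcell import bot gives the robot as it stands.
- The arm moves only by the tool play_rows, never from a script. Its argument "motion" is a list of rows, each an object with "fingers": the closure, from -1 (fully open) to 1 (shut), so that 0 is half open; "translation": the shift along the tool's x, y, z in cm, a list of three; "roll": the turn about the tool's z in degrees. A call has 1 to 20 rows; each row is the pose to reach, as a shift and turn from the pose commanded when the call began, along the tool's axes at that moment; what a row does not reach only later rows make up. A row lasts 1/12 s, in which the tool goes at most 41.7 mm and 7.16 degrees, less where a joint would pass 70% of its speed; a pose out of reach is approached as far as the arm can. A call with a gripper value outside its range is refused whole. The fingers move at their own pace and stop on an object; the grip force is fixed at half the most. Time passes only in rows, so rows that repeat a pose let the fingers close. It gives the time, the measured TCP pose, the force and the opening at its end, in the units of the state.
- bot.get_obs(): the state, without advancing time (a new reading comes with each control period).
- bot.camera(name): name is "scene" or "top"; returns a dict with "pixels" (400x640x3 uint8, red, green, blue), "intrinsics" (3x3 intrinsics, pixels), "k1" (the pictures are not rectified: a ray, as slopes to the right and down, at radius r is drawn at 1 + k1 r^2 times it, then the intrinsics apply), "world_to_cam" (4x4, takes a point from world to camera coordinates). Camera axes: x right, y down, z forward; pixel columns grow to the right and rows downward; lengths in m; the calibration is good to about 2 mm. A picture is of the moment at which its call begins. There is no depth.
- bot.job_done(): hands the job in, once; it reports no verdict.
The state is a dict: "clock": time; "joint_pos": joint angles; "joint_vel": joint speeds; "tau": joint torques, N m; "eef_pos": TCP position; "tool_rot": TCP orientation; "ft_force": force on the tool from outside, world axes, zero at the start; "ft_torque": the same for the moment, N m; "grip_width": finger opening in m.
Only numpy, scipy, OpenCV 4.12 (cv2) and the standard library are available. Lean on these libraries where they do the work, as an engineer would, in place of code of your own. Each camera call takes 0.05 s, during which the arm holds its last target. There are 200 camera calls.

## Working session

There is one attempt and no reset: what is moved stays moved. The work goes in short steps, Python scripts to look and compute and a tool call to move; the robot and the scene stay as the last step left them, time stands still between calls to the robot, and variables do not carry over. Pictures are saved under pics/ and viewed, about 8 in all and at most 12, crops included, and the job is handed in when it is done.

Besides the shell and the picture viewer there is one more tool, called after "Request:" as name(argument=value, ...) on one line, values as JSON. play_rows: Moves the arm, as the interface text tells. Its arguments: {"type":"object","properties":{"motion":{"type":"array","items":{"type":"object","properties":{"fingers":{"type":"number"},"translation":{"type":"array","items":{"type":"number"}},"roll":{"type":"number"}}}}},"required":["motion"]}

```bash
mkdir -p pics; cat > h.py <<'E'
import numpy as np, cv2
from workcell import bot
def shot(n,f=None):
    c=bot.camera(n)
    if f: cv2.imwrite(f,c["pixels"][:,:,::-1])
    return c
def ray(c,uv):
    K=np.array(c["intrinsics"]);T=np.array(c["world_to_cam"]);k=c["k1"]
    uv=np.atleast_2d(np.float64(uv))
    n=cv2.undistortPoints(uv.reshape(-1,1,2),K,np.array([k,0,0,0.])).reshape(-1,2)
    d=np.c_[n,np.ones(len(n))]@T[:3,:3]
    return -T[:3,:3].T@T[:3,3],d
def onplane(c,uv,z):
    o,d=ray(c,uv); return o+d*((z-o[2])/d[:,2:3])
def proj(c,P):
    K=np.array(c["intrinsics"]);T=np.array(c["world_to_cam"])
    return cv2.projectPoints(np.atleast_2d(np.float64(P)),cv2.Rodrigues(T[:3,:3])[0],T[:3,3],K,np.array([c["k1"],0,0,0.]))[0].reshape(-1,2)
E
python3 - <<'E'
from h import *
np.set_printoptions(precision=4,suppress=True)
a=shot("top","pics/top0.png");b=shot("scene","pics/scene0.png")
for c in(a,b): print(ray(c,[320,200]),c["k1"],c["intrinsics"][0][0])
print(bot.get_obs())
E
```

```text
(array([ 0.3576, -0.0871,  1.4471]), array([[ 0.1292, -0.0262, -0.9913]])) -0.14956824792943635 514.8108730332243
(array([ 1.2263, -0.1412,  0.6427]), array([[-0.7847,  0.032 , -0.6191]])) -0.01424799897371481 375.6653475406033
{'clock': 0.1, 'joint_pos': array([-1.206 ,  0.2413,  0.0039,  1.3352, -0.    ,  1.5708]), 'joint_vel': array([ 0.0016, -0.0021,  0.0027, -0.0007,  0.0022,  0.0006]), 'tau': array([ -0.0005, -37.3139,  25.301 ,   0.0109,   0.    ,   0.    ]), 'eef_pos': array([ 0.1782, -0.4666,  0.2445]), 'tool_rot': array([ 0.8236, -0.5671, -0.0008, -0.0005]), 'ft_force': array([ 0.5729,  0.0449, -0.0421]), 'ft_torque': array([0.0104, 0.0163, 0.0092]), 'grip_width': 0.08553015224803234}
```

View pics/top0.png

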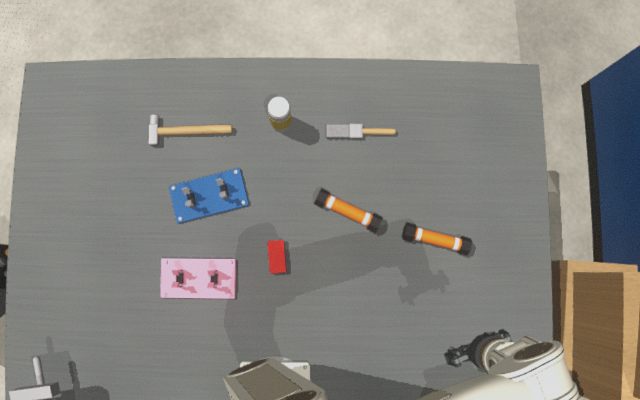

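View pics/scene0.png

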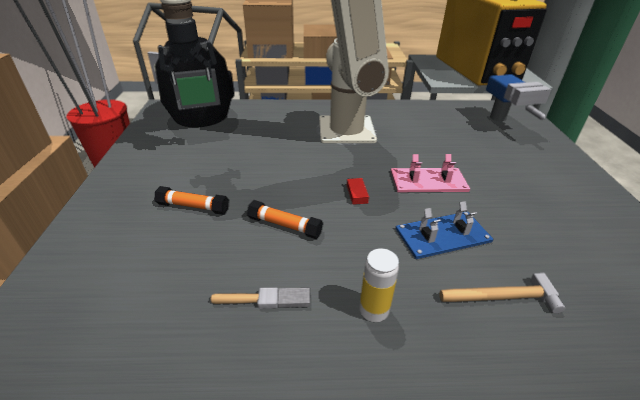

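The top view is oriented with +x up and +y left. Two things could be taken for the canister: top (348,210) / scene (285,219), and top (437,238) / scene (192,200). I choose the first because it is farther to the robot's left. The rack is the blue one at top (209,195), not the pink one at (198,278). Next I measure both and check with one close crop.

```bash
cat > m.py <<'E'
from h import *
np.set_printoptions(precision=4,suppress=True)
def canister(c,box,z=.022):
    im=c["pixels"];x0,y0,x1,y1=box
    hsv=cv2.cvtColor(im,cv2.COLOR_RGB2HSV)
    m=cv2.inRange(hsv,(5,150,90),(22,255,255));k=np.zeros_like(m);k[y0:y1,x0:x1]=m[y0:y1,x0:x1]
    v,u=np.nonzero(k);P=onplane(c,np.c_[u,v],z)[:,:2]
    r=cv2.minAreaRect(np.float32(P*1000));bx=cv2.boxPoints(r)
    e=[bx[1]-bx[0],bx[2]-bx[1]];l=max(e,key=np.linalg.norm)
    return np.array(r[0])/1000,np.degrees(np.arctan2(l[1],l[0])),r[1]
def rack(c,z=.012):
    im=c["pixels"];hsv=cv2.cvtColor(im,cv2.COLOR_RGB2HSV)
    m=cv2.inRange(hsv,(100,150,60),(125,255,255));m[:,560:]=0;m[:130]=0
    m=cv2.morphologyEx(m,cv2.MORPH_CLOSE,np.ones((5,5)))
    k=max(cv2.findContours(m,0,2)[0],key=cv2.contourArea)
    P=onplane(c,k.reshape(-1,2),z)[:,:2]
    r=cv2.minAreaRect(np.float32(P*1000));bx=cv2.boxPoints(r)
    e=[bx[1]-bx[0],bx[2]-bx[1]];l=max(e,key=np.linalg.norm)
    return np.array(r[0])/1000,np.degrees(np.arctan2(l[1],l[0])),r[1]
E
python3 - <<'E'
from m import *
a=shot("top");b=shot("scene")
print(canister(a,(310,180,392,240)),canister(b,(240,190,330,245),.028))
print(rack(a));print(rack(b))
A=cv2.resize(a["pixels"][150:270,160:400],None,fx=3,fy=3,interpolation=2)[:,:,::-1]
cv2.imwrite("pics/crop.png",A)
E
```

```text
(array([ 0.5153, -0.2033]), np.float32(64.74883), (136.0684051513672, 33.991119384765625)) (array([ 0.5159, -0.208 ]), np.float32(64.88358), (142.70899963378906, 48.74916076660156))
(array([0.5562, 0.1905]), np.float32(-75.12287), (105.1687240600586, 204.81524658203125))
(array([0.5614, 0.1916]), np.float32(-75.070564), (115.07054138183594, 210.8422393798828))
```

View pics/crop.png

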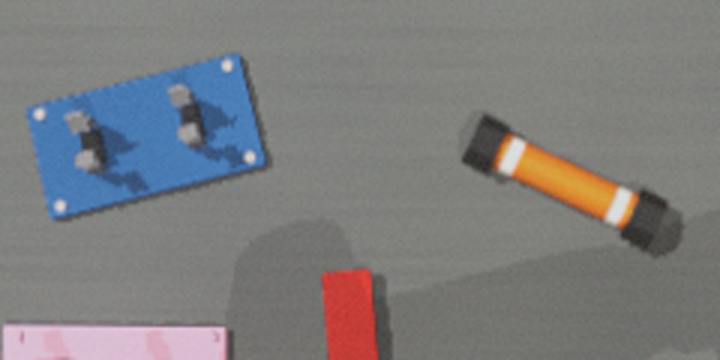

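```bash
python3 - <<'E'
from m import *
a=shot("top");b=shot("scene")
f=lambda p:np.array(p)/3+[160,150]
print("jaws",onplane(a,[f(p) for p in((78,122),(88,160),(179,95),(190,133))],.075))
print("jawmean",onplane(a,[f((133.75,127.5))],.075))
print("caps",onplane(a,[f((487,143)),f((650,220)),f((568.5,181.5))],.024))
S=cv2.resize(b["pixels"][190:260,385:505],None,fx=6,fy=6,interpolation=2)[:,:,::-1]
T=cv2.resize(a["pixels"][160:230,160:260],None,fx=7.2,fy=6,interpolation=2)[:,:,::-1]
cv2.imwrite("pics/rs.png",S)
# check: predicted mouth corners in the scene picture
t=np.radians(104.9);y=np.array([np.cos(t),np.sin(t)]);x=np.array([y[1],-y[0]])
for c0 in([.5562,.1905],[.5588,.191]):
  for s in(-1,1):
    print([np.round((proj(b,[*(c0+s*.048*y+q*.0225*x),.079])[0]-[385,190])*6).tolist() for q in(-1,1)])
  print("corners",np.round((proj(b,[[*(c0+s*.105*y+q*.055*x),.012] for s in(-1,1) for q in(-1,1)])-[385,190])*6).tolist())
E
```

```text
jaws [[0.5592 0.2398 0.075 ]
 [0.5247 0.2294 0.075 ]
 [0.5844 0.1485 0.075 ]
 [0.5499 0.1375 0.075 ]]
jawmean [[0.5545 0.1887 0.075 ]]
caps [[ 0.5496 -0.1311  0.024 ]
 [ 0.4786 -0.2827  0.024 ]
 [ 0.5141 -0.207   0.024 ]]
[[245.0, 111.0], [304.0, 183.0]]
[[456.0, 70.0], [521.0, 139.0]]
corners [[55.0, 210.0], [179.0, 395.0], [489.0, 123.0], [645.0, 291.0]]
[[248.0, 115.0], [307.0, 188.0]]
[[460.0, 74.0], [525.0, 143.0]]
corners [[57.0, 214.0], [182.0, 400.0], [492.0, 127.0], [649.0, 295.0]]
```

View pics/rs.png

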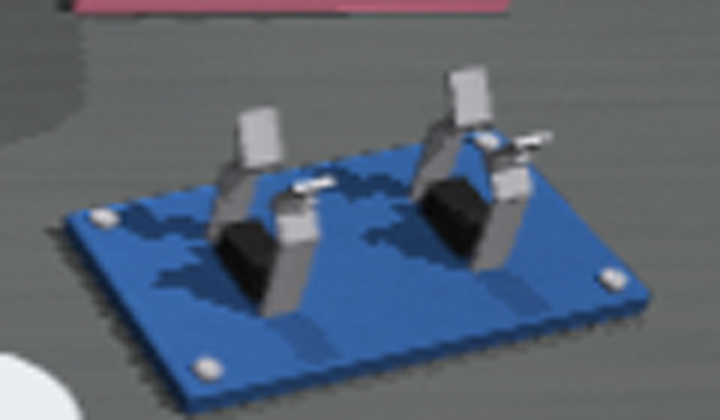

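Request:
play_rows(motion=[{"translation":[0,0,0],"roll":-6,"fingers":-1},{"translation":[0,0,0],"roll":-12,"fingers":-1},{"translation":[0,0,0],"roll":-18,"fingers":-1},{"translation":[0,0,0],"roll":-24,"fingers":-1},{"translation":[0,0,0],"roll":-30,"fingers":-1},{"translation":[0,0,0],"roll":-36,"fingers":-1},{"translation":[0,0,0],"roll":-42,"fingers":-1},{"translation":[0,0,0],"roll":-43.8,"fingers":-1},{"translation":[0,0,0],"roll":-43.8,"fingers":-1}])

```text
clock: 1.05
eef_pos: [0.1784, -0.467, 0.2452]
tool_rot: [0.976, -0.219, -0.0, -0.0]
ft_force: [-0.0, 0.2, 0.3]
grip_width: 0.0854
```

The scene crop shows the blue rack's jaw tops at (260,109), (314,183), (470,70) and (533,137), all within about 2 native pixels of the prediction. Rack ≈ (0.5565, 0.191) with its y axis at 104.9°; canister ≈ (0.515, -0.206) at 64.7°.

Request:
play_rows(motion=[{"translation":[1.5,-2.9,0.5],"roll":0,"fingers":-1},{"translation":[3,-5.9,1],"roll":0,"fingers":-1},{"translation":[4.5,-8.8,2],"roll":0,"fingers":-1},{"translation":[5.9,-11.7,3],"roll":0,"fingers":-1},{"translation":[7.4,-14.6,4],"roll":0,"fingers":-1},{"translation":[8.9,-17.5,5],"roll":0,"fingers":-1},{"translation":[10.4,-20.4,6],"roll":0,"fingers":-1},{"translation":[11.9,-23.4,7],"roll":0,"fingers":-1},{"translation":[13.4,-26.3,8],"roll":0,"fingers":-1},{"translation":[14.8,-29.2,9],"roll":0,"fingers":-1},{"translation":[16.3,-32.1,10],"roll":0,"fingers":-1},{"translation":[17.8,-35,11],"roll":0,"fingers":-1},{"translation":[18.8,-37,12],"roll":0,"fingers":-1},{"translation":[19.3,-38,12.5],"roll":0,"fingers":-1},{"translation":[19.3,-38,12.5],"roll":0,"fingers":-1},{"translation":[19.3,-38,12.5],"roll":0,"fingers":-1}])

```text
clock: 2.38
eef_pos: [0.5146, -0.206, 0.12]
tool_rot: [0.976, -0.219, -0.001, 0.0]
ft_force: [-0.4, 0.2, -0.5]
grip_width: 0.0851
```

```bash
python3 - <<'E'
from h import *
b=shot("scene");o=bot.get_obs();print(o["eef_pos"],o["joint_pos"])
cv2.imwrite("pics/s1.png",cv2.resize(b["pixels"][100:260,190:390],None,fx=3.6,fy=3.6,interpolation=2)[:,:,::-1])
E
```

```text
[ 0.51445173 -0.20664697  0.12048973] [-3.81604652e-01  4.30373505e-01 -6.10078805e-02  1.08010838e+00
 -6.75084132e-04  1.63166464e+00]
```

View pics/s1.png

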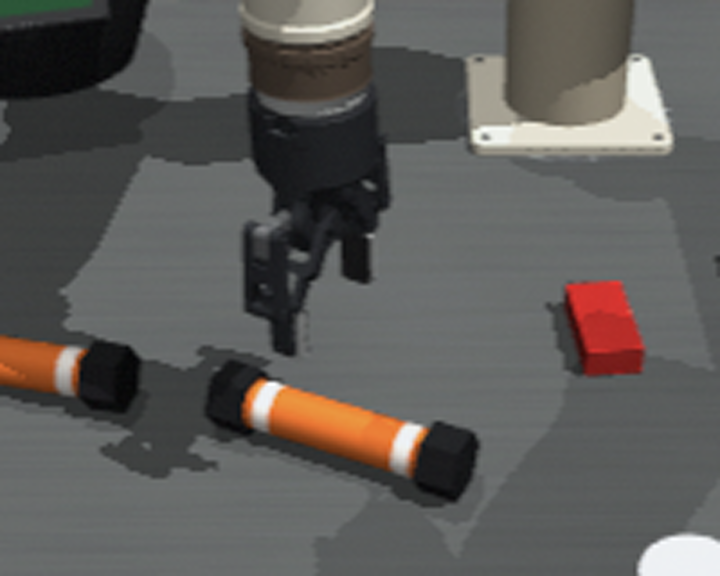

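The gripper sits over the barrel middle (crop ~(340,425)) with its jaws straddling across it. Descend and grip.

Request:
play_rows(motion=[{"translation":[0,0,2],"roll":0,"fingers":-1},{"translation":[0,0,4],"roll":0,"fingers":-1},{"translation":[0,0,6],"roll":0,"fingers":-1},{"translation":[0,0,7.5],"roll":0,"fingers":-1},{"translation":[0,0,8.5],"roll":0,"fingers":-1},{"translation":[0,0,9.3],"roll":0,"fingers":-1},{"translation":[0,0,9.8],"roll":0,"fingers":-1},{"translation":[0,0,9.8],"roll":0,"fingers":-1},{"translation":[0,0,9.8],"roll":0,"fingers":1},{"translation":[0,0,9.8],"roll":0,"fingers":1},{"translation":[0,0,9.8],"roll":0,"fingers":1},{"translation":[0,0,9.8],"roll":0,"fingers":1},{"translation":[0,0,9.8],"roll":0,"fingers":1},{"translation":[0,0,9.8],"roll":0,"fingers":1},{"translation":[0,0,9.8],"roll":0,"fingers":1},{"translation":[0,0,9.8],"roll":0,"fingers":1},{"translation":[0,0,9.8],"roll":0,"fingers":1},{"translation":[0,0,9.8],"roll":0,"fingers":1}])

```text
clock: 3.93
eef_pos: [0.5153, -0.2059, 0.0232]
tool_rot: [0.976, -0.219, 0.0, 0.0]
ft_force: [-2.2, 0.7, 5.4]
grip_width: 0.0342
```

Request:
play_rows(motion=[{"translation":[0,0,-0.5],"roll":0,"fingers":1},{"translation":[0,0,-1.2],"roll":0,"fingers":1},{"translation":[0,0,-2.5],"roll":0,"fingers":1},{"translation":[0,0,-4],"roll":0,"fingers":1},{"translation":[0,0,-6],"roll":0,"fingers":1},{"translation":[0,0,-8],"roll":0,"fingers":1},{"translation":[0,0,-10],"roll":0,"fingers":1},{"translation":[0,0,-11.5],"roll":0,"fingers":1},{"translation":[0,0,-12.8],"roll":0,"fingers":1},{"translation":[0,0,-12.8],"roll":0,"fingers":1},{"translation":[0,0,-12.8],"roll":0,"fingers":1}])

```text
clock: 4.85
eef_pos: [0.5157, -0.2062, 0.1509]
tool_rot: [0.976, -0.219, 0.001, 0.0]
ft_force: [-0.4, -0.2, -3.7]
grip_width: 0.0342
```

```bash
python3 - <<'E'
from h import *
b=shot("scene");o=bot.get_obs();print(o["eef_pos"],o["ft_force"],o["ft_torque"],o["grip_width"])
p=np.array(o["eef_pos"]);t=np.radians(64.7);y=np.array([np.cos(t),np.sin(t),0])
im=b["pixels"].copy()
print(np.round((proj(b,[p-.095*y,p-.067*y,p,p+.067*y,p+.095*y])-[190,60])*3.6))
cv2.imwrite("pics/s2.png",cv2.resize(im[60:220,190:390],None,fx=3.6,fy=3.6,interpolation=2)[:,:,::-1])
E
```

```text
[ 0.51490974 -0.20586157  0.14976559] [ 0.12533877  0.79972611 -4.35133827] [-0.03857396  0.01900488 -0.02348698] 0.03449445688842884
[[195. 386.]
 [232. 396.]
 [323. 421.]
 [418. 447.]
 [459. 458.]]
```

View pics/s2.png

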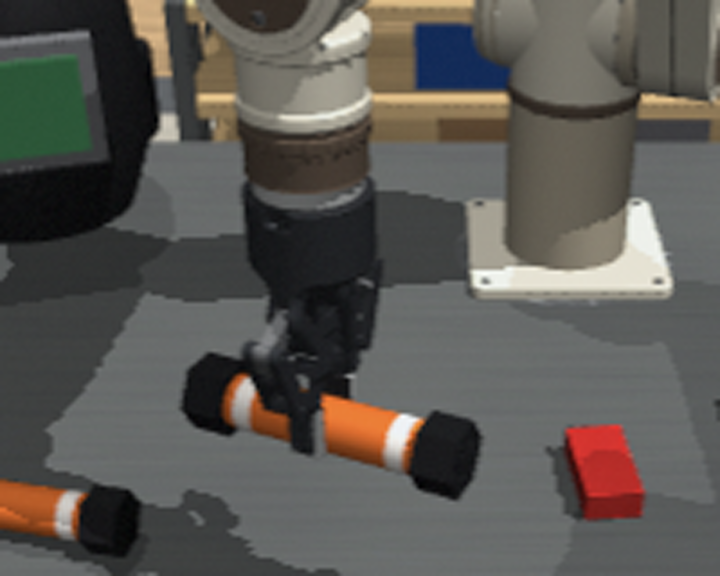

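Held level and centred: cap centres at crop (213,395) and (448,455) against predicted (213,391) and (438,452). Carry it to the rack.

Request:
play_rows(motion=[{"translation":[-0.4,-1.2,0],"roll":-1,"fingers":1},{"translation":[-1.2,-3.4,0],"roll":-3.5,"fingers":1},{"translation":[-2.1,-6,0],"roll":-6.5,"fingers":1},{"translation":[-3.1,-8.8,0],"roll":-9.5,"fingers":1},{"translation":[-4.1,-11.6,0],"roll":-12.5,"fingers":1},{"translation":[-5.1,-14.4,0],"roll":-15.5,"fingers":1},{"translation":[-6,-17.2,0],"roll":-18.5,"fingers":1},{"translation":[-7,-20,0],"roll":-21.5,"fingers":1},{"translation":[-8,-22.8,0],"roll":-24.5,"fingers":1},{"translation":[-9,-25.6,0],"roll":-27.5,"fingers":1},{"translation":[-10,-28.4,0],"roll":-30.5,"fingers":1},{"translation":[-10.9,-31.2,0],"roll":-33.5,"fingers":1},{"translation":[-11.8,-33.8,0],"roll":-36.2,"fingers":1},{"translation":[-12.6,-36,0],"roll":-38.5,"fingers":1},{"translation":[-13,-37.2,0],"roll":-39.8,"fingers":1},{"translation":[-13.2,-37.7,0],"roll":-40.2,"fingers":1},{"translation":[-13.2,-37.7,0],"roll":-40.2,"fingers":1},{"translation":[-13.2,-37.7,0],"roll":-40.2,"fingers":1}])

```text
clock: 6.4
eef_pos: [0.5564, 0.1904, 0.1496]
tool_rot: [0.992, 0.129, -0.001, 0.001]
ft_force: [-1.4, -0.0, -3.8]
grip_width: 0.034
```

```bash
python3 - <<'E'
from h import *
b=shot("scene");o=bot.get_obs();print(o["eef_pos"],o["tool_rot"],o["ft_force"],o["grip_width"])
p=np.array(o["eef_pos"]);t=np.radians(104.9);y=np.array([np.cos(t),np.sin(t),0])
print(np.round((proj(b,[p-.095*y,p-.067*y,p,p+.067*y,p+.095*y])-[370,120])*4.8))
cv2.imwrite("pics/s3.png",cv2.resize(b["pixels"][120:245,370:520],None,fx=4.8,fy=4.8,interpolation=2)[:,:,::-1])
E
```

```text
[0.55657743 0.19000294 0.14982353] [ 9.91648702e-01  1.28965713e-01 -6.85011897e-04  4.77526646e-04] [-0.54683823 -0.15981389 -3.40313104] 0.034294837940873464
[[229. 353.]
 [284. 343.]
 [412. 320.]
 [534. 298.]
 [584. 289.]]
```

View pics/s3.png

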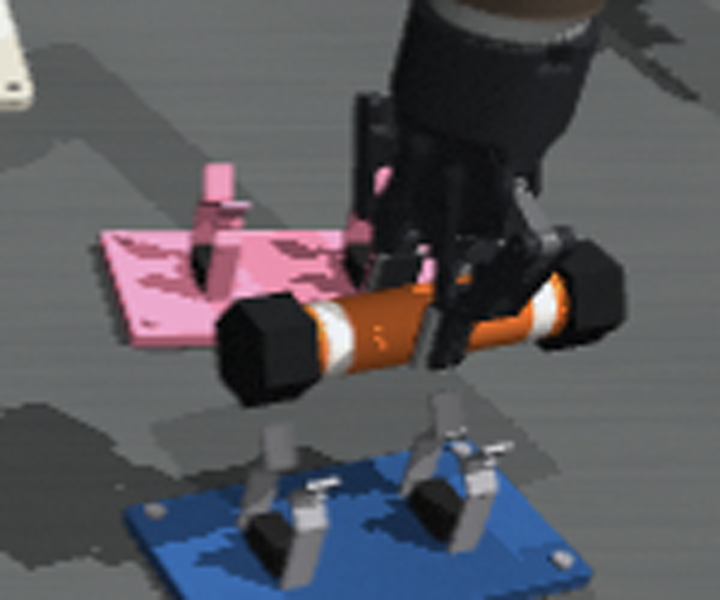

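Left end face is at about (243,350) against a predicted 229, which hints at the canister sitting a few mm toward +y in the hand. I check with the top view.

```bash
python3 - <<'E'
from h import *
b=shot("top")
p=np.array([.5565,.19,.15]);t=np.radians(104.9);y=np.array([np.cos(t),np.sin(t),0]);u0,v0=150,145
print(np.round((proj(b,[p-.095*y,p-.067*y,p,p+.067*y,p+.095*y])-[u0,v0])*6))
print(np.round((proj(b,[[*(np.array([.5565,.191])+s*.105*y[:2]+q*.055*np.array([y[1],-y[0]])),.012] for s in(-1,1) for q in(-1,1)])-[u0,v0])*6))
cv2.imwrite("pics/t3.png",cv2.resize(b["pixels"][v0:v0+95,u0:u0+120],None,fx=6,fy=6,interpolation=2)[:,:,::-1])
E
```

```text
[[506. 200.]
 [442. 216.]
 [291. 255.]
 [140. 294.]
 [ 77. 311.]]
[[592. 357.]
 [538. 134.]
 [160. 468.]
 [110. 244.]]
```

View pics/t3.png

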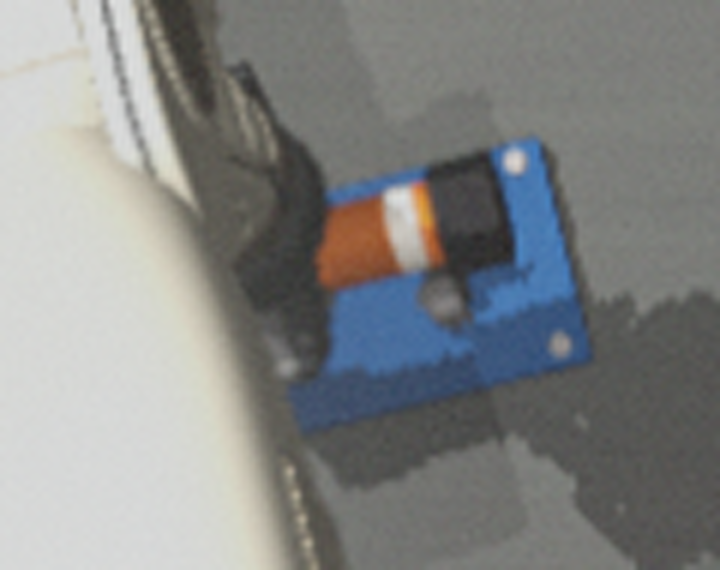

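Rack corners match to about 1 mm. The canister is ~2.5 mm too far along +y and ~1 mm toward -x. I correct that and come down to just above the jaws.

Request:
play_rows(motion=[{"translation":[0.1,0.3,0.5],"roll":0,"fingers":1},{"translation":[0.1,0.3,1.5],"roll":0,"fingers":1},{"translation":[0.1,0.3,3],"roll":0,"fingers":1},{"translation":[0.1,0.3,4.5],"roll":0,"fingers":1},{"translation":[0.1,0.3,5.5],"roll":0,"fingers":1},{"translation":[0.1,0.3,6.3],"roll":0,"fingers":1},{"translation":[0.1,0.3,6.6],"roll":0,"fingers":1},{"translation":[0.1,0.3,6.6],"roll":0,"fingers":1},{"translation":[0.1,0.3,6.6],"roll":0,"fingers":1}])

```text
clock: 7.25
eef_pos: [0.5591, 0.1886, 0.0846]
tool_rot: [0.992, 0.13, 0.0, -0.0]
ft_force: [0.5, -0.8, -2.9]
grip_width: 0.034
```

Request:
play_rows(motion=[{"translation":[0,0,0.2],"roll":0,"fingers":1},{"translation":[0,0,0.4],"roll":0,"fingers":1},{"translation":[0,0,0.6],"roll":0,"fingers":1},{"translation":[0,0,0.8],"roll":0,"fingers":1},{"translation":[0,0,1.0],"roll":0,"fingers":1},{"translation":[0,0,1.2],"roll":0,"fingers":1},{"translation":[0,0,1.2],"roll":0,"fingers":1}])

```text
clock: 7.83
eef_pos: [0.5599, 0.1891, 0.0753]
tool_rot: [0.992, 0.13, 0.002, -0.001]
ft_force: [-4.0, -0.8, 11.7]
grip_width: 0.0341
```

Request:
play_rows(motion=[{"translation":[-0.15,0,0.2],"roll":0,"fingers":1},{"translation":[-0.15,0,0.4],"roll":0,"fingers":1},{"translation":[-0.15,0,0.6],"roll":0,"fingers":1},{"translation":[-0.15,0,0.8],"roll":0,"fingers":1},{"translation":[-0.15,0,0.8],"roll":0,"fingers":1}])

```text
clock: 8.25
eef_pos: [0.5592, 0.1891, 0.0675]
tool_rot: [0.992, 0.13, 0.003, -0.001]
ft_force: [-2.6, -0.2, 10.3]
grip_width: 0.0339
```

Request:
play_rows(motion=[{"translation":[-0.1,0,0.2],"roll":0,"fingers":1},{"translation":[-0.1,0,0.4],"roll":0,"fingers":1},{"translation":[-0.1,0,0.6],"roll":0,"fingers":1},{"translation":[-0.1,0,0.8],"roll":0,"fingers":1},{"translation":[-0.1,0,1.0],"roll":0,"fingers":1},{"translation":[-0.1,0,1.2],"roll":0,"fingers":1},{"translation":[-0.1,0,1.2],"roll":0,"fingers":1}])

```text
clock: 8.83
eef_pos: [0.5565, 0.188, 0.051]
tool_rot: [0.992, 0.13, -0.0, 0.0]
ft_force: [3.1, 2.2, -8.3]
grip_width: 0.0343
```

The jaws now pull the canister down. Ease down the last 4 mm and read the force.

Request:
play_rows(motion=[{"translation":[0.1,0,0.1],"roll":0,"fingers":1},{"translation":[0.1,0,0.2],"roll":0,"fingers":1},{"translation":[0.1,0,0.3],"roll":0,"fingers":1},{"translation":[0.1,0,0.4],"roll":0,"fingers":1},{"translation":[0.1,0,0.4],"roll":0,"fingers":1},{"translation":[0.1,0,0.4],"roll":0,"fingers":1}])

```text
clock: 9.33
eef_pos: [0.557, 0.188, 0.0478]
tool_rot: [0.992, 0.13, -0.0, 0.0]
ft_force: [2.9, 1.1, -7.6]
grip_width: 0.0339
```

Request:
play_rows(motion=[{"translation":[0.1,0,0.1],"roll":0,"fingers":1},{"translation":[0.1,0,0.2],"roll":0,"fingers":1},{"translation":[0.1,0,0.2],"roll":0,"fingers":1},{"translation":[0.1,0,0.2],"roll":0,"fingers":1}])

```text
clock: 9.67
eef_pos: [0.5579, 0.1883, 0.0467]
tool_rot: [0.992, 0.13, -0.0, 0.0]
ft_force: [-0.9, 0.0, -1.1]
grip_width: 0.0342
```

The hand's load has dropped to about zero, so the saddles carry the canister. Release.

Request:
play_rows(motion=[{"translation":[0,0,0],"roll":0,"fingers":-1},{"translation":[0,0,0],"roll":0,"fingers":-1},{"translation":[0,0,0],"roll":0,"fingers":-1},{"translation":[0,0,0],"roll":0,"fingers":-1},{"translation":[0,0,0],"roll":0,"fingers":-1},{"translation":[0,0,0],"roll":0,"fingers":-1},{"translation":[0,0,0],"roll":0,"fingers":-1},{"translation":[0,0,0],"roll":0,"fingers":-1},{"translation":[0,0,0],"roll":0,"fingers":-1},{"translation":[0,0,0],"roll":0,"fingers":-1}])

```text
clock: 10.5
eef_pos: [0.5583, 0.1885, 0.0463]
tool_rot: [0.992, 0.13, -0.0, 0.0]
ft_force: [-0.3, 0.6, -1.0]
grip_width: 0.0851
```

Request:
play_rows(motion=[{"translation":[0,0,-0.5],"roll":0,"fingers":-1},{"translation":[0,0,-1.5],"roll":0,"fingers":-1},{"translation":[0,0,-3],"roll":0,"fingers":-1},{"translation":[0,0,-5],"roll":0,"fingers":-1},{"translation":[0,0,-7],"roll":0,"fingers":-1},{"translation":[0,0,-10],"roll":0,"fingers":-1},{"translation":[0,0,-13],"roll":0,"fingers":-1},{"translation":[0,2,-16],"roll":0,"fingers":-1},{"translation":[0,5,-18],"roll":0,"fingers":-1},{"translation":[-1,8,-18],"roll":0,"fingers":-1},{"translation":[-2,11,-18],"roll":0,"fingers":-1},{"translation":[-4,14,-18],"roll":0,"fingers":-1},{"translation":[-6,17,-18],"roll":0,"fingers":-1},{"translation":[-8,20,-18],"roll":0,"fingers":-1},{"translation":[-10,23,-18],"roll":0,"fingers":-1},{"translation":[-12,26,-18],"roll":0,"fingers":-1},{"translation":[-13,29,-18],"roll":0,"fingers":-1},{"translation":[-14,31,-18],"roll":0,"fingers":-1},{"translation":[-14,31,-18],"roll":0,"fingers":-1}])

```text
clock: 12.08
eef_pos: [0.5019, -0.1511, 0.2276]
tool_rot: [0.992, 0.127, 0.001, 0.001]
ft_force: [-0.9, 0.2, 0.5]
grip_width: 0.0853
```

```bash
python3 - <<'E'
from m import *
a=shot("top");b=shot("scene");o=bot.get_obs();print(o["clock"],o["eef_pos"],o["ft_force"])
print("can top view z.045",canister(a,(160,150,260,240),.045),rack(a))
t=np.radians(104.9);y=np.array([np.cos(t),np.sin(t)]);C=np.array([.5565,.191])
print("top pred",np.round((proj(a,[[*(C+s*.095*y),.045] for s in(-1,0,1)])-[160,150])*4))
print("scene pred",np.round((proj(b,[[*(C+s*.095*y),.045] for s in(-1,0,1)])-[380,180])*4))
A=cv2.resize(a["pixels"][150:240,160:270],None,fx=4,fy=4,interpolation=2)
B=cv2.resize(b["pixels"][180:270,380:510],None,fx=4,fy=4,interpolation=2)
v=np.zeros((400+360,0,3),np.uint8)
cv2.imwrite("pics/f1.png",np.vstack([b["pixels"][130:330,100:620],B[:360,:520]])[:,:,::-1])
cv2.imwrite("pics/f2.png",A[:,:,::-1])
E
```

```text
12.1833 [ 0.5026 -0.1479  0.2273] [-0.0934  0.7269  0.0234]
can top view z.045 (array([0.5564, 0.1942]), np.float32(-75.823715), (33.907867431640625, 135.76939392089844)) (array([0.5982, 0.2001]), np.float32(-81.37066), (38.33272171020508, 203.0932159423828))
top pred [[317. 139.]
 [184. 173.]
 [ 51. 208.]]
scene pred [[121. 196.]
 [263. 167.]
 [398. 139.]]
```

View pics/f1.png

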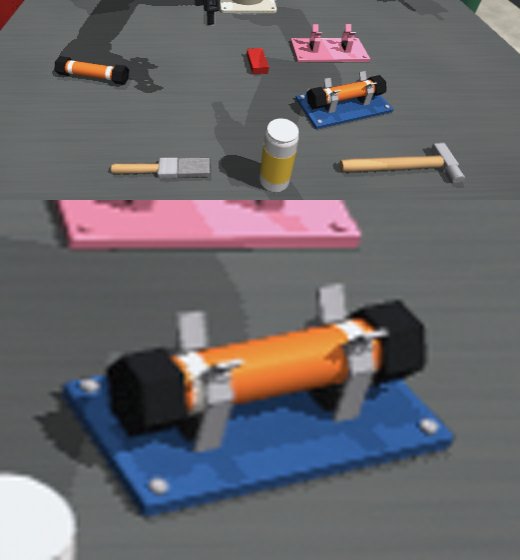

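View pics/f2.png

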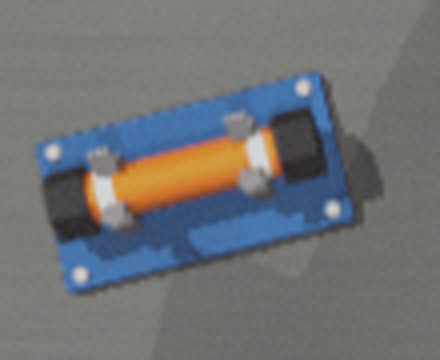

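Both jaw pairs close over the barrel. In the scene view the left end face is at about (128,195) against a predicted (121,196), so it sits at seat height. The top view puts it within ~3 mm along the rack and ~1° in line. The hammer, brush, can and block look unmoved.

```bash
python3 -c "
from workcell import bot
print(bot.job_done())"
```

```text
the job is handed in; nothing more can be done
None
```

The orange canister that started farthest to the robot's left is clipped into both jaws of the blue rack. The job was handed in at about 12 s of the 42 s allowed.

- **Pushing home:** I came down in small steps. The highest push I read was about 12 N, and that was only at the end of each move. Past the lips the jaws pulled the canister down. The hand's load fell to about −1 N with the TCP 46.7 mm above the bench, so I opened the gripper there, with no further push.
- **Last checks:** In the final pictures the canister is about 3 mm off along the rack, about 1 mm or less across, and about 1° out of line. Its height agrees with the seat to about a pixel (roughly 2 mm). The bystanders look unmoved by eye, and the arm was clear of everything.
- **Check that failed:** My final automatic rack measurement was wrong because the canister cuts the blue colour patch in two. I used the rack position measured earlier instead. The checks while carrying disagreed on where the canister sat in the hand: the scene view suggested about 6 mm along the rack and the top view about 2.5 mm. I corrected by 3 mm.

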